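# Unstack the food tubs onto their colour-coded boards

### The job

Take the stack of four food tubs on the kitchen scale apart and set each tub down on the small chopping board of its lid's colour, upright, in the middle of the board, its long side along the board's long side. To keep the foods apart, no tub may ever touch a board of another colour; keep the tubs level and set them down rather than dropping them. Leave the mug and the spice jar standing where they are.

Things in the scene. Friction and masses are not known exactly. Their poses are not given: they have to be found in the camera images.
- tub_yellow: closed rigid food tub, yellow lid, whitish sides, 72 x 54 mm, 40 mm high (lid: flat top 10 mm, flush with the long sides), about 180 g; the smallest, top of the stack. Origin: centre of its underside; x along its 72 mm side, y across it (width to grip), z up. Tubs stand loose on one another, roughly aligned; ends of lower lids show.
- tub_red: closed rigid food tub, red lid, whitish sides, 92 x 58 mm, 40 mm high (lid: flat top 10 mm, flush with the long sides), about 230 g; second from the top. Origin: centre of its underside; x along its 92 mm side, y across it (width to grip), z up. Tubs stand loose on one another, roughly aligned; ends of lower lids show.
- tub_green: closed rigid food tub, green lid, whitish sides, 112 x 62 mm, 40 mm high (lid: flat top 10 mm, flush with the long sides), about 280 g; third from the top. Origin: centre of its underside; x along its 112 mm side, y across it (width to grip), z up. Tubs stand loose on one another, roughly aligned; ends of lower lids show.
- tub_blue: closed rigid food tub, blue lid, whitish sides, 132 x 66 mm, 40 mm high (lid: flat top 10 mm, flush with the long sides), about 340 g; the largest, bottom of the stack, on a flat kitchen scale (165 x 120 mm, 24 mm high, fixed). Origin: centre of its underside; x along its 132 mm side, y across it (width to grip), z up. Tubs stand loose on one another, roughly aligned; ends of lower lids show.
- board_yellow: small yellow chopping board lying flat, fixed, 160 x 105 mm, 10 mm thick, with a dark hanging slot near its +x end. Origin: centre of its underside (its top is 10 mm higher); x along its long side, z up.
- board_red: small red chopping board lying flat, fixed, 160 x 105 mm, 10 mm thick, with a dark hanging slot near its +x end. Origin: centre of its underside (its top is 10 mm higher); x along its long side, z up.
- board_green: small green chopping board lying flat, fixed, 160 x 105 mm, 10 mm thick, with a dark hanging slot near its +x end. Origin: centre of its underside (its top is 10 mm higher); x along its long side, z up.
- board_blue: small blue chopping board lying flat, fixed, 160 x 105 mm, 10 mm thick, with a dark hanging slot near its +x end. Origin: centre of its underside (its top is 10 mm higher); x along its long side, z up.
- mug: white ceramic mug standing among the things, 76 mm in diameter, 85 mm high, handle to its +y side. Origin: centre of its underside, z up. A bystander.
- spice_jar: amber glass spice jar with a black cap, standing among the things, 48 mm in diameter, 95 mm high. Origin: centre of its underside, z up. A bystander.
Things that resemble listed ones, but are neither listed nor needed, are in the scene too. What is shaped like the tub_red but purple or turquoise is not meant. Leave any yellow look-alike of the tub_blue alone.

How it is judged:
At the end, for the whole second after the job is handed in: Each tub stands flat on the board of its own colour, its centre within 13 mm of the board's centre and its long side within about 10 degrees of the board's (either way round), released and at rest; mug and spice jar upright and within 25 mm of where they stood (horizontal distance between tub_yellow and board_yellow below 0.013 m and z of tub_yellow in the frame of board_yellow between 0.007 and 0.014 m and angle between the x axis of tub_yellow and the x axis of board_yellow, either way round below 0.18 rad and angle between each of tub_yellow, tub_red, tub_green, tub_blue's own z axis and vertical below 0.1 rad and linear speed of each of tub_yellow, tub_red, tub_green, tub_blue below 0.02 m/s and contact force between the fingers and tub_yellow below 0.1 N and horizontal distance between tub_red and board_red below 0.013 m and z of tub_red in the frame of board_red between 0.007 and 0.014 m and angle between the x axis of tub_red and the x axis of board_red, either way round below 0.18 rad and contact force between the fingers and tub_red below 0.1 N and horizontal distance between tub_green and board_green below 0.013 m and z of tub_green in the frame of board_green between 0.007 and 0.014 m and angle between the x axis of tub_green and the x axis of board_green, either way round below 0.18 rad and contact force between the fingers and tub_green below 0.1 N and horizontal distance between tub_blue and board_blue below 0.013 m and z of tub_blue in the frame of board_blue between 0.007 and 0.014 m and angle between the x axis of tub_blue and the x axis of board_blue, either way round below 0.18 rad and contact force between the fingers and tub_blue below 0.1 N and distance of each of mug, spice_jar from where it was at the start of the episode below 0.025 m and angle between each of mug, spice_jar's own z axis and vertical below 0.15 rad); the robot touches nothing.
It fails at once if a tub touches a board of another colour (contact force between any of tub_yellow, tub_green, tub_blue and board_red above 0.3 N or contact force between any of tub_yellow, tub_red, tub_blue and board_green above 0.3 N or contact force between any of tub_yellow, tub_red, tub_green and board_blue above 0.3 N or contact force between any of tub_red, tub_green, tub_blue and board_yellow above 0.3 N).
It fails at once if a tub is tipped by more than about 30 degrees (angle between any of tub_yellow, tub_red, tub_green, tub_blue's own z axis and vertical above 0.52 rad).
It fails at once if a tub is dropped or thrown (faster than 0.7 m/s, a fall of about 25 mm, with no finger on it) ((linear speed of tub_yellow above 0.7 m/s and contact force between the fingers and tub_yellow below 0.1 N) or (linear speed of tub_red above 0.7 m/s and contact force between the fingers and tub_red below 0.1 N) or (linear speed of tub_green above 0.7 m/s and contact force between the fingers and tub_green below 0.1 N) or (linear speed of tub_blue above 0.7 m/s and contact force between the fingers and tub_blue below 0.1 N)).
It fails at once if the mug or the spice jar is knocked over or shifted by more than 25 mm (distance of any of mug, spice_jar from where it was at the start of the episode above 0.025 m or angle between any of mug, spice_jar's own z axis and vertical above 0.4 rad).
It also fails if it takes over 118 s, if anything falls off the work surface, if the arm or the gripper's body presses on something with over 40 N, if the wrist force passes 120 N, or if a joint passes its speed limit or range.

### The arm

A 6-joint arm with a two-finger parallel gripper is mounted at the origin on the work surface. World frame = base frame: x ahead of the robot, y to its left, z up, the work surface at z = 0. Lengths are in m, angles in rad, forces in N, time in s.
With the tool pointing down it reaches from about 0.35 to 0.875 m from the base axis. Payload 15.5 kg.
Tool frame: the origin (TCP) lies midway between the tips of the shut fingers; the grasp point (between the pads) lies 19 mm behind it (bot.pinch_z is the distance from the TCP to the grasp point, in m); z points along the fingers, y is the line along which they close (so a half turn about z gives the same grasp; the last joint's range is limited). The gripper opens to 85 mm and grips with 20 to 120 N. Pads are 22 mm wide; open, the fingers measure 114 mm over their backs; the gripper's body (76 mm by 85 mm) begins 54 mm behind the grasp point. The pads swing forward as they close: fully open they stand 13 mm farther back than shut.
Start: joints at [1.095, 0.494, 1.345, -0, 1.302, -0.096], TCP at [0.232, 0.58, 0.231] pointing down, gripper open.
Joint ranges: [-2.91, 2.91], [-0.82, 2.16], [0.22, 2.67], [-1.22, 4.37], [0.12, 2.79], [-3.08, 3.08]. Speed limits (rad/s): [1.89, 1.89, 2.57, 3.01, 3.01, 3.01].

### API

Orientations are given as [roll, pitch, yaw] about the fixed x, y, z axes, in that order (R = Rz(yaw) Ry(pitch) Rx(roll)).
In Python, from bench import monitor, grab_frame, get_calibration, bot, boxes_of, tip_of gives the robot as it stands.
- The arm moves only by the shell command python3 -m crank 'ROWS' [FORCE]. ROWS is JSON, one flat list of numbers, 7 for each row, row after row: the shift along the world's x, y, z each as a share of 20 cm, from -1 to 1, then the turn, a rotation vector about the world's x, y, z each as a share of 180 degrees, from -1 to 1, then the finger opening in mm, from 0 to 85.4. A call has exactly 5 rows; each row is the pose to reach, as a shift and turn from the pose commanded when the call began, turning the shorter way round; what a row does not reach only later rows make up. A row lasts 1/8 s, in which the tool goes at most 62.5 mm and 10.7 degrees, less where a joint would pass 70% of its speed; a pose out of reach is approached as far as the arm can. A call with a number of a shift or a turn outside -1 to 1 is refused whole. A call with a gripper value outside its range is refused whole. The fingers move at their own pace and stop on an object; FORCE is the grip in N (left out, the last holds). Time passes only in rows, so rows that repeat a pose let the fingers close, or fill a call up. It gives the time, the measured TCP pose, the force, the opening and the grip force at its end, in the units of the state.
- monitor.get_state(): the state, without advancing time (a new reading comes with each control period).
- grab_frame(name): name is "scene" or "side" or "wrist"; returns (picture, depth): 400x640x3 uint8, red, green, blue; 400x640 float32, m along the optical axis (not along the pixel's ray), 0 where there is no reading.
- get_calibration(name): a dict with "vfov" (degrees; the focal length in pixels is half the picture's height over the tangent of half this angle, whatever the lens; pixels are square), "cx", "cy" (the principal point, pixels), "T" (4x4, takes a point from camera to world coordinates). Camera axes: x right, y down, z forward; pixel columns grow to the right and rows downward; lengths in m; the calibration is good to about 2 mm. A picture is of the moment at which its call begins: read the wrist's pose just before it. get_calibration takes no time and is no camera call; for the wrist camera it gives the pose at the moment of the call.
- bot.job_done(): hands the job in; it is judged then, once.
Trained networks look in the newest picture that a camera, given by its name, has taken for a name from the list of things; names that differ only in an ending like _2 or _b are one class to them, and where a whole thing is asked for, a point or a joint stands for the part that bears it (a point fixed in the world has none). Each returns a list of dicts, best first, with "score" (0 to 1); they miss things now and then, are a little off and sometimes report something else, mostly with a low value. They report only what shows in the picture. A call takes as long as a camera call. They do not tell look-alikes from the thing itself.
- boxes_of(camera, query): "rect" ([left, top, width, height] in pixels, round what is visible of it).
- tip_of(camera, query): "xy" ([column, row] in pixels: a listed point, or the origin of a listed thing).
The state is a dict: "clock": time; "joint_positions": joint angles; "qvel": joint speeds; "joint_torque": joint torques, N m; "tcp_pos": TCP position; "tool_rot": TCP orientation; "wrist_force": force on the tool from outside, world axes, zero at the start; "torque": the same for the moment, N m; "opening": finger opening in m; "grasp_force": force on a finger pad.
Only numpy, scipy, OpenCV 4.12 (cv2) and the standard library are available. Lean on these libraries where they do the work, as an engineer would, in place of code of your own. Each camera call takes 0.05 s, during which the arm holds its last target. There are 200 camera calls.

## Working session

There is one attempt and no reset: what is moved stays moved. The work goes in short steps, Python scripts to look and compute and a shell command to move; the robot and the scene stay as the last step left them, time stands still between calls to the robot, and variables do not carry over. Pictures are saved under pics/ and viewed, at most 14 in all, crops included, and the job is handed in when it is done.

```bash
ls; mkdir -p pics
python3 - <<'E'
from bench import *
import cv2
for n in ("scene","side"):
    p,d=grab_frame(n); cv2.imwrite(f"pics/{n}0.png",p[:,:,::-1]); c=get_calibration(n); print(n,c)
print(monitor.get_state(), bot.pinch_z)
E
```

```text
pics
scene {'vfov': 53.557946300688336, 'cx': 327.16439372544465, 'cy': 198.53612499973065, 'T': array([[ 0.79715908,  0.49932521, -0.33942854,  0.96925062],
       [ 0.60370738, -0.65114072,  0.45994908, -0.56252651],
       [ 0.00864843, -0.5715681 , -0.82050905,  1.12580688],
       [ 0.        ,  0.        ,  0.        ,  1.        ]])}
side {'vfov': 47.34211210975407, 'cx': 315.51815697183275, 'cy': 202.0483976202609, 'T': array([[ 0.853863  , -0.27676716,  0.44081506, -0.0088706 ],
       [-0.52014889, -0.48473045,  0.7031938 , -0.92449742],
       [ 0.01905553, -0.82972064, -0.55785352,  0.85976488],
       [ 0.        ,  0.        ,  0.        ,  1.        ]])}
{'clock': 0.1, 'joint_positions': array([ 1.09449763e+00,  4.94103766e-01,  1.34604672e+00,  2.00547548e-05,
        1.30250616e+00, -9.55038237e-02]), 'qvel': array([-0.00099981,  0.00043733, -0.00277308, -0.00204725,  0.00157664,
        0.00038469]), 'joint_torque': array([-5.94132189e-05, -8.83595467e+01, -3.84558427e+01, -3.50474295e-05,
        5.24451403e-03,  4.41968962e-05]), 'tcp_pos': array([0.23213564, 0.57995427, 0.23077824]), 'tool_rot': array([-3.14053536e+00, -1.20704238e-04,  2.76079239e+00]), 'wrist_force': array([-0.38231447,  0.18541919,  0.45562747]), 'torque': array([-0.00668097,  0.02270307, -0.02705338]), 'grasp_force': 0.0, 'opening': 0.08538019865525244} 0.0187
```

View pics/scene0.png

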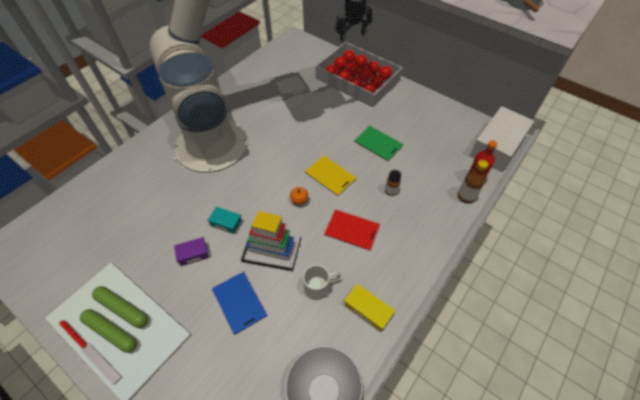

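View pics/side0.png

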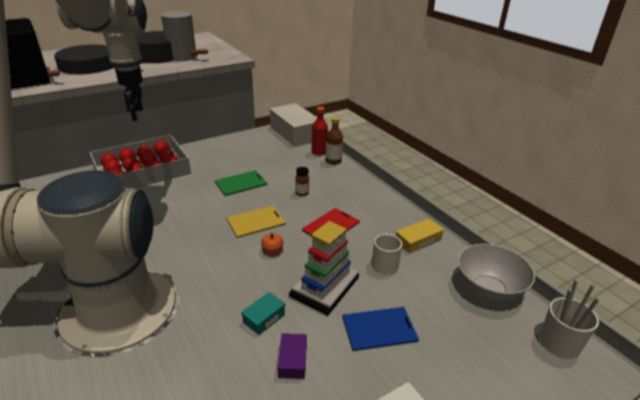

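Scene view: stack at (268,235); boards are yellow (331,175), green (379,143), red (352,230) and blue (240,302). The mug is at (318,281), the jar at (393,183) and the yellow look-alike at (369,307). The side view agrees. Next I measure from depth in both views and check against the networks.

```bash
cat > h.py <<'E'
from bench import *
import numpy as np, cv2
from scipy.spatial.transform import Rotation as R
HUE={'yellow':(18,32),'red':(0,8),'green':(45,80),'blue':(105,125)}
def cloud(n,tag=None):
    c=get_calibration(n); p,d=grab_frame(n)
    if tag: cv2.imwrite(f"pics/{tag}.png",p[:,:,::-1])
    f=p.shape[0]/2/np.tan(np.radians(c['vfov'])/2)
    v,u=np.mgrid[:p.shape[0],:p.shape[1]]
    X=np.stack([(u-c['cx'])/f*d,(v-c['cy'])/f*d,d],-1)@c['T'][:3,:3].T+c['T'][:3,3]
    X[d<=0]=np.nan
    return p,X,c,f
def mask(p,col):
    h=cv2.cvtColor(p,cv2.COLOR_RGB2HSV); lo,hi=HUE[col]
    m=(h[...,0]>=lo)&(h[...,0]<=hi)
    if col=='red': m|=h[...,0]>=172
    return m&(h[...,1]>130)&(h[...,2]>50)
def patches(p,X,col,minpx=40):
    """connected colour patches: world rect of the points, z"""
    m=mask(p,col).astype(np.uint8)
    k,l,s,_=cv2.connectedComponentsWithStats(m)
    out=[]
    for i in range(1,k):
        if s[i,4]<minpx: continue
        P=X[l==i]; P=P[~np.isnan(P[:,0])]
        if len(P)<minpx//2: continue
        z=np.percentile(P[:,2],[10,50,90])
        (cx,cy),(w,h),a=cv2.minAreaRect(P[:,:2].astype(np.float32))
        if w<h: w,h,a=h,w,a+90
        out.append((s[i,:5].tolist(),np.round([cx,cy,w,h],4).tolist(),round((a+90)%180-90,1),np.round(z,3).tolist()))
    return out
E
python3 - <<'E'
from h import *
for n in ("scene","side"):
    p,X,c,f=cloud(n)
    for col in HUE:
        for o in patches(p,X,col): 
            if abs(o[1][1])<1.0 and 0<o[1][0]<1.1: print(n,col,*o)
    for q in ["tub_yellow","board_yellow","board_red","board_green","board_blue","mug","spice_jar"]:
        for b in tip_of(n,q)[:2]:
            u,v=map(int,b['xy']); print(n,q,round(b['score'],2),np.round(b['xy']),np.round(X[v,u],3))
E
```

```text
scene yellow [306, 156, 50, 39, 999] [0.4512, 0.1555, 0.1609, 0.1051] -4.7 [0.006, 0.009, 0.012]
scene yellow [477, 160, 11, 11, 91] [0.8818, 0.3967, 0.0842, 0.0347] -81.4 [0.163, 0.177, 0.181]
scene yellow [252, 211, 29, 22, 447] [0.4914, -0.1978, 0.0726, 0.0542] 18.7 [0.181, 0.183, 0.186]
scene yellow [345, 284, 50, 46, 1143] [0.8346, -0.1722, 0.1311, 0.0675] -0.3 [0.035, 0.039, 0.042]
scene red [326, 50, 66, 42, 1486] [0.2125, 0.6607, 0.2742, 0.2217] 0.2 [0.034, 0.054, 0.064]
scene red [469, 147, 26, 29, 266] [0.8729, 0.4163, 0.1047, 0.0599] -89.3 [0.086, 0.13, 0.156]
scene red [325, 210, 54, 40, 1313] [0.6437, 0.0172, 0.156, 0.1048] 15.4 [0.006, 0.009, 0.012]
scene red [274, 224, 11, 17, 81] [0.5258, -0.1847, 0.0557, 0.0154] -70.9 [0.139, 0.143, 0.145]
scene red [250, 228, 18, 10, 40] [0.4814, -0.2307, 0.0541, 0.0158] 4.4 [0.138, 0.142, 0.145]
scene red [60, 321, 26, 26, 188] [0.2335, -0.7237, 0.1089, 0.013] -0.1 [0.025, 0.028, 0.03]
scene green [356, 127, 46, 33, 754] [0.5037, 0.39, 0.1533, 0.1005] -1.5 [0.006, 0.009, 0.013]
scene green [281, 231, 7, 17, 56] [0.5356, -0.1804, 0.
[... 1333 characters left out ...]
.1079] -3.4 [0.006, 0.009, 0.011]
side green [306, 263, 27, 13, 106] [0.4426, -0.2224, 0.0641, 0.0299] -44.8 [0.1, 0.103, 0.104]
side blue [302, 276, 23, 15, 115] [0.4287, -0.2208, 0.0633, 0.0154] -69.9 [0.06, 0.062, 0.065]
side blue [343, 308, 75, 42, 2252] [0.5179, -0.3834, 0.1581, 0.1066] -20.7 [0.007, 0.009, 0.011]
side tub_yellow 0.79 [331. 247.] [ 0.475 -0.227  0.161]
side tub_yellow 0.41 [379. 330.] [ 0.51  -0.388  0.007]
side board_red 0.6 [331. 229.] [ 0.498 -0.186  0.182]
side board_green 0.75 [242. 185.] [0.496 0.371 0.011]
side board_blue 0.71 [381. 330.] [ 0.518 -0.391  0.006]
side mug 0.73 [385. 264.] [ 0.646 -0.234  0.04 ]
side spice_jar 0.56 [380. 328.] [ 0.522 -0.382  0.005]
```

Both views agree within about 5 mm, and the networks broadly confirm them, apart from a few false hits in the side view. Boards are yellow (.45,.156), red (.644,.018), green (.502,.39) and blue (.52,-.383). The stack is at (.489,-.198), yaw about 20°. I'll move the wrist camera above the stack for a closer look.

```bash
A='[0.08,-0.24,0.08,0,0,-0.05,85, 0.16,-0.49,0.16,0,0,-0.1,85, 0.24,-0.73,0.25,0,0,-0.15,85, 0.325,-0.975,0.25,0,0,-0.193,85, 0.325,-0.975,0.25,0,0,-0.193,85]'
python3 -m crank '[0.08,-0.24,0.08,0,0,-0.05,85, 0.16,-0.49,0.16,0,0,-0.1,85, 0.24,-0.73,0.25,0,0,-0.15,85, 0.325,-0.975,0.25,0,0,-0.193,85, 0.325,-0.975,0.25,0,0,-0.193,85]' 30
python3 -m crank '[0.08,-0.24,0.08,0,0,-0.05,85, 0.16,-0.49,0.16,0,0,-0.1,85, 0.24,-0.73,0.25,0,0,-0.15,85, 0.325,-0.975,0.25,0,0,-0.193,85, 0.325,-0.975,0.25,0,0,-0.193,85]'
```

```text
clock: 1.52
tcp_pos: [0.298, 0.3828, 0.2818]
tool_rot: [3.141, 0.0, 2.15]
wrist_force: [-0.2, 0.0, 0.2]
opening: 0.0849
grasp_force: 0.0
clock: 2.15
tcp_pos: [0.3634, 0.1883, 0.3316]
tool_rot: [3.141, 0.0, 1.543]
wrist_force: [-0.3, 0.6, -1.1]
opening: 0.0851
grasp_force: 0.0
```

```bash
python3 -m crank '[0.08,-0.24,0.08,0,0,-0.05,85, 0.16,-0.49,0.16,0,0,-0.1,85, 0.24,-0.73,0.25,0,0,-0.15,85, 0.325,-0.975,0.25,0,0,-0.193,85, 0.325,-0.975,0.25,0,0,-0.193,85]'
python3 -m crank '[0.08,-0.24,0.08,0,0,-0.05,85, 0.16,-0.49,0.16,0,0,-0.1,85, 0.24,-0.73,0.25,0,0,-0.15,85, 0.32,-0.96,0.25,0,0,-0.193,85, 0.32,-0.96,0.25,0,0,-0.193,85]'
python3 -m crank '[0,0,0,0,0,0,85,0,0,0,0,0,0,85,0,0,0,0,0,0,85,0,0,0,0,0,0,85,0,0,0,0,0,0,85]'
python3 - <<'E'
from h import *
p,X,c,f=cloud("wrist","w1"); print(c)
for col in HUE:
    for o in patches(p,X,col): print(col,*o)
print(tip_of("wrist","tub_yellow")[:2]);print(monitor.get_state()['joint_positions'])
E
```

```text
clock: 2.78
tcp_pos: [0.4286, -0.0063, 0.3811]
tool_rot: [3.141, 0.0, 0.939]
wrist_force: [0.3, 0.6, 0.5]
opening: 0.0851
grasp_force: 0.0
clock: 3.4
tcp_pos: [0.4927, -0.1977, 0.4303]
tool_rot: [-3.141, 0.001, 0.335]
wrist_force: [-0.3, 0.4, -0.2]
opening: 0.0851
grasp_force: 0.0
clock: 4.03
tcp_pos: [0.4912, -0.1966, 0.4314]
tool_rot: [3.141, -0.0, 0.336]
wrist_force: [0.2, 0.2, 0.1]
opening: 0.0849
grasp_force: 0.0
{'vfov': 66.53664259327232, 'cx': 323.47265204848594, 'cy': 204.5472746489993, 'T': array([[ 0.32910614, -0.899932  , -0.28602716,  0.56451293],
       [-0.94429224, -0.31401395, -0.09852622, -0.17120753],
       [-0.00114962,  0.30251881, -0.95314272,  0.57421603],
       [ 0.        ,  0.        ,  0.        ,  1.        ]])}
yellow [90, 52, 79, 109, 5616] [0.4486, 0.1563, 0.1589, 0.1049] -4.5 [0.009, 0.011, 0.012]
yellow [302, 144, 43, 57, 2193] [0.4632, -0.2057, 0.1276, 0.0636] 14.4 [0.183, 0.184, 0.185]
red [197, 0, 66, 76, 4682] [0.6183, 0.0117, 0.1121, 0.1041] 16.4 [0.009, 0.01, 0.012]
red [302, 136, 40, 9, 305] [0.5235, -0.182, 0.0545, 0.0105] -69.0 [0.143, 0.144, 0.145]
green [0, 0, 25, 87, 1831] [0.4923, 0.358, 0.1399, 0.0353] -1.4 [0.009, 0.011, 0.012]
green [302, 127, 37, 8, 200] [0.5319, -0.1764, 0.0547, 0.0083] -66.5 [0.103, 0.104, 0.105]
blue [301, 120, 38, 9, 211] [0.5392, -0.1726, 0.06, 0.0093] -66.1 [0.063, 0.064, 0.065]
blue [374, 120, 97, 96, 4437] [0.5201, -0.3807, 0.156, 0.1028] -20.7 [0.009, 0.01, 0.011]
[{'xy': [326.0, 166.2], 'score': 0.62}]
[-4.93749023e-01  2.20102784e-01  1.23411309e+00 -5.89905180e-06
  1.68732629e+00  7.41450112e-01]
```

View pics/w1.png

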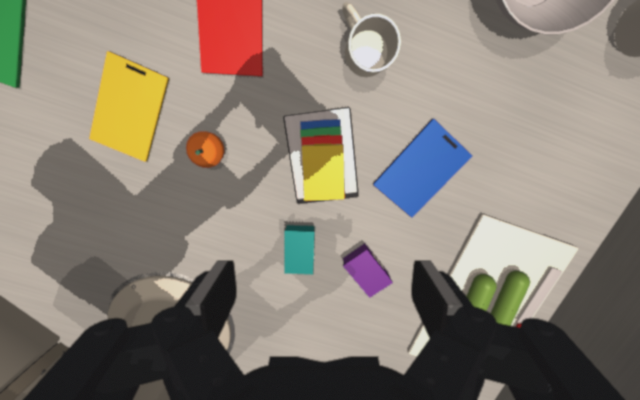

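The wrist view shows the stack lids in order at (322,120–200), with the yellow board at (129,107), the blue board at (422,168), the red board at (230,37) and the mug at (372,42). Next I refine the yellow lid pose and the boards.

```bash
cat >> h.py <<'E'
def lid(n,col,zlo,zhi,c0,r=0.13,fr=None):
    p,X,c,f=fr or cloud(n)
    m=mask(p,col)&(X[...,2]>zlo)&(X[...,2]<zhi)&(np.hypot(X[...,0]-c0[0],X[...,1]-c0[1])<r)
    m=cv2.morphologyEx(m.astype(np.uint8),cv2.MORPH_OPEN,np.ones((3,3)))>0
    P=X[m]; (x,y),(w,h),a=cv2.minAreaRect(P[:,:2].astype(np.float32))
    if w<h: w,h,a=h,w,a+90
    return np.round([x,y,w,h,(a+90)%180-90,np.median(P[:,2])],4),len(P)
def go(x,y,yaw,z):
    s=monitor.get_state(); t=s['tcp_pos']; d=np.array([x,y,z])-t
    a=(yaw-np.degrees(s['tool_rot'][2])+90)%180-90
    print('shift shares',np.round(d/.2,3),'turn share',round(a/180,4),'m',np.round(d,4),'deg',round(a,2))
E
python3 - <<'E'
from h import *
for n in ("wrist","scene","side"):
    fr=cloud(n); print(n,lid(n,'yellow',.17,.195,(.489,-.198),.08,fr))
    for c,q in (('red',(.644,.0175)),('green',(.502,.39)),('blue',(.52,-.382)),('yellow',(.45,.156))):
        if n!="wrist" : print(c,lid(n,c,0,.02,q,.13,fr))
go(.489,-.198,19.5,.152)
E
```

```text
wrist (array([ 0.488 , -0.1967,  0.0717,  0.0519, 21.1368,  0.1841]), 2168)
scene (array([ 0.4909, -0.1981,  0.0723,  0.0527, 19.6258,  0.1831]), 439)
red (array([6.4320e-01, 1.6900e-02, 1.5750e-01, 1.0360e-01, 1.6482e+01,
       9.4000e-03]), 1295)
green (array([ 0.5048,  0.391 ,  0.1514,  0.1053, -1.0123,  0.0096]), 740)
blue (array([ 5.21900e-01, -3.82600e-01,  1.59100e-01,  9.94000e-02,
       -2.07728e+01,  9.50000e-03]), 1757)
yellow (array([ 0.4506,  0.1553,  0.1603,  0.1044, -3.3883,  0.0096]), 996)
side (array([ 0.4857, -0.1994,  0.0717,  0.0557, 19.0982,  0.1826]), 436)
red (array([6.43600e-01, 2.06000e-02, 1.73100e-01, 1.06400e-01, 1.25103e+01,
       8.80000e-03]), 606)
green (array([ 0.498 ,  0.3898,  0.1551,  0.105 , -2.002 ,  0.0088]), 633)
blue (array([ 5.18000e-01, -3.82200e-01,  1.57700e-01,  1.06500e-01,
       -2.05311e+01,  8.70000e-03]), 2225)
yellow (array([ 0.4475,  0.1608,  0.1616,  0.1209, -4.9281,  0.0087]), 1041)
shift shares [-0.011 -0.006 -1.396] turn share 0.0016 m [-0.0023 -0.0012 -0.2793] deg 0.28
```

```bash
python3 -m crank '[-0.012,0,-0.3,0,0,0.005,85, -0.012,0,-0.6,0,0,0.005,85, -0.012,0,-0.85,0,0,0.005,85, -0.012,0,-1,0,0,0.005,85, -0.012,0,-1,0,0,0.005,85]' 40
python3 -m crank '[0,0,-0.15,0,0,0,85, 0,0,-0.28,0,0,0,85, 0,0,-0.36,0,0,0,85, 0,0,-0.395,0,0,0,85, 0,0,-0.395,0,0,0,85]'
python3 -m crank '[0,0,0,0,0,0,70, 0,0,0,0,0,0,62, 0,0,0,0,0,0,40, 0,0,0,0,0,0,40, 0,0,0,0,0,0,40]'
```

```text
clock: 4.9
tcp_pos: [0.4879, -0.1963, 0.2297]
tool_rot: [-3.139, 0.003, 0.351]
wrist_force: [-0.2, -0.8, 0.3]
opening: 0.0851
grasp_force: 0.0
clock: 5.52
tcp_pos: [0.4894, -0.1971, 0.1531]
tool_rot: [3.141, -0.001, 0.351]
wrist_force: [-0.3, 0.6, -0.0]
opening: 0.0852
grasp_force: 0.0
clock: 6.15
tcp_pos: [0.4891, -0.1968, 0.1529]
tool_rot: [3.141, -0.001, 0.351]
wrist_force: [-1.9, 2.1, 7.7]
opening: 0.0534
grasp_force: 41.5
```

```bash
python3 -m crank '[0,0,0.03,0,0,0,40, 0,0,0.1,0,0,0,40, 0,0,0.2,0,0,0,40, 0,0,0.3,0,0,0,40, 0,0,0.3,0,0,0,40]'
python3 -m crank '[-0.02,0.15,0.03,0,0,-0.014,40, -0.04,0.35,0.03,0,0,-0.028,40, -0.06,0.55,0.03,0,0,-0.042,40, -0.08,0.75,0.03,0,0,-0.056,40, -0.1,0.9,0.03,0,0,-0.068,40]'
```

```text
clock: 6.78
tcp_pos: [0.4897, -0.1972, 0.214]
tool_rot: [3.139, -0.002, 0.351]
wrist_force: [-1.4, -0.2, -3.1]
opening: 0.0534
grasp_force: 43.0
clock: 7.4
tcp_pos: [0.4682, -0.0153, 0.2178]
tool_rot: [-3.141, 0.001, 0.137]
wrist_force: [0.5, -0.1, -2.7]
opening: 0.0534
grasp_force: 43.1
```

```bash
python3 -m crank '[-0.02,0.2,0,0,0,-0.014,40, -0.04,0.4,0,0,0,-0.028,40, -0.06,0.6,0,0,0,-0.042,40, -0.08,0.77,0,0,0,-0.056,40, -0.098,0.865,0,0,0,-0.069,40]'
python3 -m crank '[0,0,-0.1,0,0,0,40, 0,0,-0.25,0,0,0,40, 0,0,-0.4,0,0,0,40, 0,0,-0.5,0,0,0,40, 0,0,-0.5,0,0,0,40]'
python3 - <<'E'
from h import *
for n in ("scene","side"): fr=cloud(n,n+"1"); print(lid(n,'yellow',.1,.25,(.45,.156),.12,fr),lid(n,'red',.13,.16,(.487,-.2),.08,fr))
fr=cloud("wrist"); print(lid("wrist",'yellow',.0,.02,(.45,.156),.13,fr))
E
```

```text
clock: 8.02
tcp_pos: [0.4486, 0.1577, 0.2177]
tool_rot: [3.142, 0.001, -0.079]
wrist_force: [0.2, -0.1, -1.8]
opening: 0.0535
grasp_force: 43.2
clock: 8.65
tcp_pos: [0.4482, 0.156, 0.117]
tool_rot: [3.141, 0.003, -0.079]
wrist_force: [-0.8, -0.4, -2.2]
opening: 0.0535
grasp_force: 43.0
(array([ 4.66800e-01,  1.53400e-01,  6.13000e-02,  4.10000e-02,
       -7.69477e+01,  1.47300e-01]), 164) (array([ 0.4896, -0.1984,  0.0922,  0.0581, 21.9541,  0.1433]), 568)
(array([  0.4413,   0.1454,   0.0786,   0.063 , -30.2056,   0.1479]), 138) (array([ 0.4858, -0.1985,  0.0978,  0.0596, 21.9443,  0.1425]), 631)
(array([4.84900e-01, 1.54100e-01, 1.03800e-01, 8.48000e-02, 8.54387e+01,
       1.02000e-02]), 11508)
```

No slip (lid minus TCP is still 31 mm). Lowering onto the yellow board.

```bash
python3 -m crank '[0.005,0,-0.15,0,0,0,40, 0.005,0,-0.28,0,0,0,40, 0.005,0,-0.38,0,0,0,40, 0.005,0,-0.44,0,0,0,40, 0.005,0,-0.45,0,0,0,40]'
python3 -m crank '[0,0,-0.01,0,0,0,40, 0,0,-0.02,0,0,0,40, 0,0,-0.03,0,0,0,40, 0,0,-0.035,0,0,0,40, 0,0,-0.035,0,0,0,40]'
```

```text
clock: 9.43
tcp_pos: [0.4505, 0.1562, 0.0283]
tool_rot: [3.142, -0.0, -0.079]
wrist_force: [0.2, -0.4, -1.7]
opening: 0.0537
grasp_force: 43.1
clock: 10.05
tcp_pos: [0.4502, 0.1562, 0.0212]
tool_rot: [3.142, 0.0, -0.079]
wrist_force: [-0.2, -1.4, -2.3]
opening: 0.0532
grasp_force: 43.1
```

```bash
python3 -m crank '[0,0,-0.005,0,0,0,40, 0,0,-0.007,0,0,0,40, 0,0,-0.01,0,0,0,40, 0,0,-0.01,0,0,0,40, 0,0,-0.01,0,0,0,40]'
```

```text
clock: 10.68
tcp_pos: [0.4503, 0.1562, 0.0193]
tool_rot: [-3.142, 0.0, -0.079]
wrist_force: [0.6, 0.1, -2.9]
opening: 0.0537
grasp_force: 43.1
```

```bash
python3 -m crank '[0,0,-0.005,0,0,0,40, 0,0,-0.005,0,0,0,40, 0,0,-0.01,0,0,0,40, 0,0,-0.01,0,0,0,40, 0,0,-0.01,0,0,0,40]'
```

```text
clock: 11.3
tcp_pos: [0.4505, 0.1563, 0.0187]
tool_rot: [-3.141, -0.001, -0.079]
wrist_force: [-6.9, -2.0, 41.8]
opening: 0.0537
grasp_force: 48.3
```

Contact at TCP z ≈ 0.0188, so I release and rise.

```bash
python3 -m crank '[0,0,0.004,0,0,0,53, 0,0,0.004,0,0,0,62, 0,0,0.004,0,0,0,75, 0,0,0.004,0,0,0,85, 0,0,0.004,0,0,0,85]'
python3 -m crank '[0,0,0.2,0,0,0,85, 0,0,0.5,0,0,0,85, 0,0,0.75,0,0,0,85, 0,0,1,0,0,0,85, 0,0,1,0,0,0,85]'
python3 -m crank '[0.03,-0.25,0.3,0,0,0.02,85, 0.05,-0.5,0.5,0,0,0.05,85, 0.1,-0.7,0.7,0,0,0.07,85, 0.1,-0.9,0.7,0,0,0.07,85, 0.1,-0.9,0.7,0,0,0.07,85]'
python3 -m crank '[0.03,-0.25,0,0,0,0.02,85, 0.05,-0.5,0,0,0,0.05,85, 0.1,-0.7,0,0,0,0.08,85, 0.09,-0.87,0,0,0,0.08,85, 0.09,-0.87,0,0,0,0.08,85]'
python3 - <<'E'
from h import *
for n in ("scene","side","wrist"):
    fr=cloud(n); print(n,lid(n,'yellow',.04,.06,(.45,.156),.1,fr),lid(n,'red',.13,.16,(.487,-.2),.08,fr))
    if n!="side":print(lid(n,'yellow',.0,.02,(.45,.156),.13,fr))
go(.489,-.198,21.5,.115)
E
```

```text
clock: 11.92
tcp_pos: [0.4502, 0.1562, 0.018]
tool_rot: [3.142, 0.0, -0.079]
wrist_force: [0.1, -0.5, 0.7]
opening: 0.0848
grasp_force: 0.0
clock: 12.55
tcp_pos: [0.452, 0.1566, 0.2214]
tool_rot: [-3.14, -0.006, -0.079]
wrist_force: [0.5, -0.0, 0.2]
opening: 0.085
grasp_force: 0.0
clock: 13.18
tcp_pos: [0.4705, -0.0264, 0.3579]
tool_rot: [3.141, -0.0, 0.137]
wrist_force: [0.1, 1.0, -0.9]
opening: 0.0848
grasp_force: 0.0
clock: 13.8
tcp_pos: [0.4881, -0.1988, 0.3565]
tool_rot: [-3.14, 0.002, 0.39]
wrist_force: [-0.2, -0.4, 0.1]
opening: 0.0849
grasp_force: 0.0
scene (array([ 0.4519,  0.1551,  0.073 ,  0.0532, -2.9185,  0.0492]), 262) (array([ 0.4889, -0.1987,  0.0932,  0.0582, 22.565 ,  0.1433]), 554)
(array([ 0.4516,  0.1542,  0.1587,  0.1037, -4.5731,  0.0094]), 596)
side (array([ 0.4477,  0.1545,  0.0733,  0.0587, -4.0898,  0.0485]), 262) (array([ 0.4853, -0.1983,  0.0947,  0.0614, 23.3159,  0.1425]), 621)
wrist (array([ 0.4491,  0.1561,  0.0729,  0.0552, -4.2377,  0.0505]), 2318) (array([ 0.4863, -0.1979,  0.0916,  0.0568, 22.1594,  0.1442]), 3539)
(array([ 0.4487,  0.156 ,  0.1594,  0.1058, -4.2062,  0.0106]), 4867)
shift shares [ 0.004 -0.007 -1.212] turn share -0.0055 m [ 0.0008 -0.0013 -0.2423] deg -0.99
```

Yellow is centred on its board. Red lid: (.487,-.198), yaw 22.3°, top .144.

```bash
python3 -m crank '[-0.006,0,-0.3,0,0,0,85, -0.006,0,-0.6,0,0,0,85, -0.006,0,-0.85,0,0,0,85, -0.006,0,-1,0,0,0,85, -0.006,0,-1,0,0,0,85]' 40
python3 -m crank '[0,0,-0.1,0,0,0,85, 0,0,-0.18,0,0,0,85, 0,0,-0.215,0,0,0,85, 0,0,-0.215,0,0,0,85, 0,0,-0.215,0,0,0,72]'
python3 -m crank '[0,0,0,0,0,0,66, 0,0,0,0,0,0,45, 0,0,0,0,0,0,45, 0,0,0,0,0,0,45, 0,0,0,0,0,0,45]'
python3 -m crank '[0,0,0.03,0,0,0,45, 0,0,0.1,0,0,0,45, 0,0,0.2,0,0,0,45, 0,0,0.3,0,0,0,45, 0,0,0.3,0,0,0,45]'
```

```text
clock: 14.58
tcp_pos: [0.486, -0.1961, 0.1565]
tool_rot: [-3.138, 0.003, 0.393]
wrist_force: [-0.8, 0.3, 1.2]
opening: 0.0854
grasp_force: 0.0
clock: 15.2
tcp_pos: [0.4876, -0.1979, 0.116]
tool_rot: [3.141, -0.001, 0.392]
wrist_force: [-0.2, 0.6, -0.2]
opening: 0.0722
grasp_force: 0.0
clock: 15.82
tcp_pos: [0.4872, -0.1978, 0.1157]
tool_rot: [3.141, -0.0, 0.392]
wrist_force: [-1.2, 2.4, 7.9]
opening: 0.0572
grasp_force: 41.9
clock: 16.45
tcp_pos: [0.4879, -0.1982, 0.1768]
tool_rot: [3.139, -0.002, 0.392]
wrist_force: [-0.2, 0.4, -2.5]
opening: 0.0575
grasp_force: 44.2
```

```bash
python3 -m crank '[0.1,0.12,0,0,0,-0.006,45, 0.2,0.27,0,0,0,-0.012,45, 0.3,0.42,0,0,0,-0.018,45, 0.38,0.52,0,0,0,-0.018,45, 0.38,0.52,0,0,0,-0.018,45]'
python3 - <<'E'
from h import *
fr=cloud("wrist","w2"); print(lid("wrist",'red',.0,.02,(.643,.0175),.13,fr),lid("wrist",'blue',.0,.02,(.52,-.382),.13,fr),lid("wrist",'green',.09,.12,(.487,-.198),.13,fr))
fr=cloud("scene"); print(lid("scene",'green',.09,.12,(.487,-.198),.08,fr))
E
```

```text
clock: 17.08
tcp_pos: [0.5636, -0.0924, 0.1744]
tool_rot: [-3.141, 0.0, 0.338]
wrist_force: [-0.0, -0.6, -2.3]
opening: 0.0574
grasp_force: 44.0
(array([6.31900e-01, 1.56000e-02, 1.39600e-01, 1.04200e-01, 1.61458e+01,
       1.03000e-02]), 17352) (array([ 5.33900e-01, -3.85800e-01,  1.27800e-01,  1.05100e-01,
       -2.04868e+01,  9.70000e-03]), 8417) (array([ 0.4885, -0.2022,  0.11  ,  0.0484, 23.7266,  0.1039]), 721)
(array([ 0.489 , -0.1988,  0.1108,  0.059 , 24.5362,  0.1032]), 640)
```

View pics/w2.png

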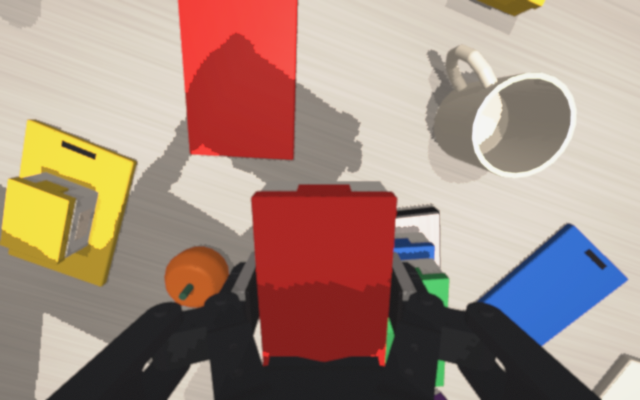

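The tub is held level (centre (322,270)), the red board is at (240,75) and the mug is clear at (520,125). Board centre from the near edge is about (.6425,.018), yaw 16°.

```bash
python3 -m crank '[0.1,0.14,0,0,0,-0.006,45, 0.2,0.28,0,0,0,-0.012,45, 0.3,0.42,0,0,0,-0.018,45, 0.395,0.56,0,0,0,-0.018,45, 0.395,0.56,0,0,0,-0.018,45]'
python3 -m crank '[0,0,-0.15,0,0,0,45, 0,0,-0.35,0,0,0,45, 0,0,-0.55,0,0,0,45, 0,0,-0.68,0,0,0,45, 0,0,-0.72,0,0,0,45]'
python3 -m crank '[0,0,-0.01,0,0,0,45, 0,0,-0.02,0,0,0,45, 0,0,-0.02,0,0,0,45, 0,0,-0.02,0,0,0,45, 0,0,-0.02,0,0,0,45]'
```

```text
clock: 17.8
tcp_pos: [0.6425, 0.0191, 0.1746]
tool_rot: [-3.141, 0.0, 0.28]
wrist_force: [0.1, -0.4, -2.9]
opening: 0.0576
grasp_force: 44.0
clock: 18.42
tcp_pos: [0.6406, 0.0171, 0.0295]
tool_rot: [-3.141, 0.003, 0.278]
wrist_force: [0.2, 0.8, -2.0]
opening: 0.0576
grasp_force: 43.9
clock: 19.05
tcp_pos: [0.6422, 0.0183, 0.0274]
tool_rot: [3.141, -0.0, 0.279]
wrist_force: [-0.1, -0.0, -2.1]
opening: 0.0571
grasp_force: 43.9
```

```bash
python3 -m crank '[0,0,-0.008,0,0,0,45, 0,0,-0.016,0,0,0,45, 0,0,-0.022,0,0,0,45, 0,0,-0.022,0,0,0,45, 0,0,-0.022,0,0,0,45]'
python3 -m crank '[0,0,-0.003,0,0,0,45, 0,0,-0.005,0,0,0,45, 0,0,-0.005,0,0,0,45, 0,0,-0.005,0,0,0,45, 0,0,-0.005,0,0,0,45]'
```

```text
clock: 19.68
tcp_pos: [0.6421, 0.0182, 0.0227]
tool_rot: [-3.142, 0.0, 0.279]
wrist_force: [0.3, -1.1, -2.9]
opening: 0.0573
grasp_force: 43.9
clock: 20.3
tcp_pos: [0.6421, 0.0182, 0.0217]
tool_rot: [-3.142, -0.0, 0.279]
wrist_force: [-1.0, -0.8, 0.0]
opening: 0.0575
grasp_force: 44.2
```

Contact. Releasing and returning to the stack.

```bash
python3 -m crank '[0,0,0,0,0,0,58, 0,0,0,0,0,0,66, 0,0,0,0,0,0,76, 0,0,0,0,0,0,85, 0,0,0,0,0,0,85]'
python3 -m crank '[0,0,0.2,0,0,0,85, 0,0,0.5,0,0,0,85, 0,0,0.75,0,0,0,85, 0,0,1,0,0,0,85, 0,0,1,0,0,0,85]'
python3 -m crank '[-0.15,-0.2,0.2,0,0,0.02,85, -0.3,-0.4,0.4,0,0,0.046,85, -0.45,-0.6,0.5,0,0,0.046,85, -0.6,-0.8,0.5,0,0,0.046,85, -0.74,-0.95,0.5,0,0,0.046,85]'
python3 -m crank '[-0.03,-0.135,0,0,0,0,85, -0.03,-0.135,0,0,0,0,85, -0.03,-0.135,0,0,0,0,85, -0.03,-0.135,0,0,0,0,85, -0.03,-0.135,0,0,0,0,85]'
python3 - <<'E'
from h import *
for n in ("scene","side","wrist"):
    fr=cloud(n); print(n,lid(n,'green',.09,.12,(.487,-.199),.08,fr))
    if n=="scene":print(lid(n,'red',.0,.02,(.643,.018),.13,fr))
    if n!="wrist": print(lid(n,'red',.04,.06,(.643,.018),.1,fr))
go(.489,-.198,24,.075)
E
```

```text
clock: 20.92
tcp_pos: [0.6421, 0.0182, 0.0217]
tool_rot: [-3.142, 0.0, 0.279]
wrist_force: [0.1, 0.5, -0.7]
opening: 0.0848
grasp_force: 0.0
clock: 21.55
tcp_pos: [0.644, 0.0181, 0.226]
tool_rot: [3.139, -0.007, 0.279]
wrist_force: [0.6, -0.4, -1.0]
opening: 0.0849
grasp_force: 0.0
clock: 22.18
tcp_pos: [0.4927, -0.1731, 0.3212]
tool_rot: [-3.141, 0.0, 0.423]
wrist_force: [-0.5, -0.5, -0.5]
opening: 0.085
grasp_force: 0.0
clock: 22.8
tcp_pos: [0.4883, -0.1982, 0.3216]
tool_rot: [-3.141, 0.0, 0.424]
wrist_force: [0.2, -0.0, 0.5]
opening: 0.0849
grasp_force: 0.0
scene (array([ 0.4894, -0.1995,  0.1103,  0.0593, 22.8182,  0.1035]), 619)
(array([6.43000e-01, 1.67000e-02, 1.57700e-01, 1.05500e-01, 1.53244e+01,
       9.30000e-03]), 722)
(array([ 0.644 ,  0.0161,  0.0926,  0.0578, 14.1411,  0.0493]), 464)
side (array([ 0.4823, -0.1992,  0.1147,  0.0632, 25.9342,  0.1028]), 695)
(array([ 0.6387,  0.0164,  0.0959,  0.0614, 14.3962,  0.0484]), 362)
wrist (array([ 0.4855, -0.1967,  0.11  ,  0.0569, 22.7929,  0.1042]), 2518)
shift shares [ 0.004  0.002 -1.233] turn share -0.0016 m [ 0.0008  0.0005 -0.2466] deg -0.29
```

Red is good. Grasping green.

```bash
python3 -m crank '[-0.01,0,-0.3,0,0,-0.005,85, -0.01,0,-0.6,0,0,-0.005,85, -0.01,0,-0.85,0,0,-0.005,85, -0.01,0,-1,0,0,-0.005,85, -0.01,0,-1,0,0,-0.005,85]' 45
python3 -m crank '[0,0,-0.1,0,0,0,85, 0,0,-0.18,0,0,0,85, 0,0,-0.235,0,0,0,85, 0,0,-0.235,0,0,0,85, 0,0,-0.235,0,0,0,74]'
python3 -m crank '[0,0,0,0,0,0,68, 0,0,0,0,0,0,50, 0,0,0,0,0,0,50, 0,0,0,0,0,0,50, 0,0,0,0,0,0,50]'
python3 -m crank '[0,0,0.03,0,0,0,50, 0,0,0.1,0,0,0,50, 0,0,0.2,0,0,0,50, 0,0,0.35,0,0,0,50, 0,0,0.5,0,0,0,50]'
```

```text
clock: 23.58
tcp_pos: [0.4851, -0.1981, 0.1202]
tool_rot: [-3.139, 0.002, 0.408]
wrist_force: [-0.4, -0.4, 0.5]
opening: 0.0848
grasp_force: 0.0
clock: 24.2
tcp_pos: [0.4865, -0.199, 0.0755]
tool_rot: [3.141, -0.001, 0.408]
wrist_force: [0.3, -0.0, -0.0]
opening: 0.0741
grasp_force: 0.0
clock: 24.82
tcp_pos: [0.4863, -0.1988, 0.0754]
tool_rot: [3.141, -0.0, 0.408]
wrist_force: [-1.4, 1.0, 10.6]
opening: 0.0613
grasp_force: 47.8
clock: 25.45
tcp_pos: [0.4859, -0.1987, 0.1764]
tool_rot: [3.141, -0.0, 0.408]
wrist_force: [0.3, -0.6, -3.2]
opening: 0.0616
grasp_force: 50.7
```

```bash
python3 -m crank '[0,0.12,0,0,0,-0.01,50, 0.01,0.32,0,0,0,-0.02,50, 0.01,0.53,0,0,0,-0.03,50, 0.02,0.74,0,0,0,-0.04,50, 0.026,0.95,0,0,0,-0.046,50]'
python3 -m crank '[0,0.24,0,0,0,-0.01,50, 0.01,0.48,0,0,0,-0.02,50, 0.01,0.7,0,0,0,-0.03,50, 0.02,0.88,0,0,0,-0.04,50, 0.026,0.95,0,0,0,-0.046,50]'
python3 - <<'E'
from h import *
fr=cloud("wrist","w3"); 
for q in lid("wrist",'green',.0,.025,(.502,.39),.13,fr),lid("wrist",'red',.04,.06,(.643,.018),.1,fr):print(q)
go(.502,.39,-1.7,.022)
for n in ("scene","side"):
    fr=cloud(n); print(n,lid(n,'green',0,.02,(.502,.39),.13,fr),lid(n,'blue',.04,.08,(.487,-.199),.1,fr))
E
```

```text
clock: 26.08
tcp_pos: [0.4913, -0.0075, 0.1756]
tool_rot: [3.141, -0.001, 0.262]
wrist_force: [1.0, -0.1, -3.3]
opening: 0.0608
grasp_force: 50.9
clock: 26.7
tcp_pos: [0.4963, 0.1832, 0.1756]
tool_rot: [-3.141, -0.001, 0.12]
wrist_force: [0.5, -1.1, -3.8]
opening: 0.0611
grasp_force: 50.9
(array([ 0.5008,  0.3931,  0.1576,  0.1049, -1.8879,  0.0105]), 15805)
(array([ 0.6371,  0.0176,  0.0851,  0.0597, 15.4285,  0.0499]), 8365)
shift shares [ 0.027  1.031 -0.768] turn share -0.0472 m [ 0.0055  0.2062 -0.1536] deg -8.5
scene (array([ 0.5047,  0.3908,  0.1529,  0.102 , -0.4788,  0.0094]), 656) (array([ 0.4876, -0.1987,  0.1324,  0.0632, 22.702 ,  0.0633]), 795)
side (array([ 0.4995,  0.391 ,  0.1557,  0.1067, -3.5811,  0.0086]), 561) (array([ 0.4824, -0.1985,  0.1325,  0.0673, 23.3134,  0.0626]), 888)
```

View pics/w3.png

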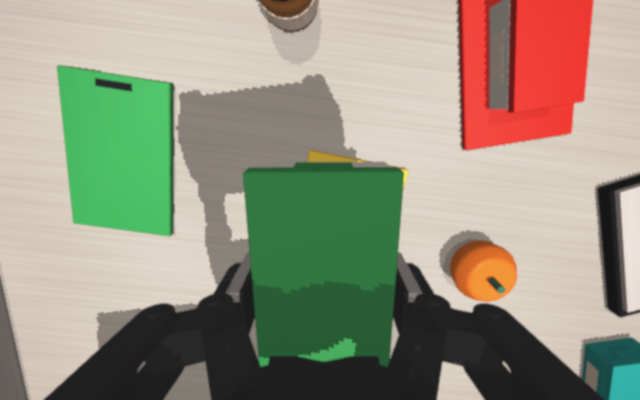

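The green board is fully visible at (118,150): (.501,.392), yaw −1.9°. The tub is held square in the fingers.

```bash
python3 -m crank '[0.01,0.25,0,0,0,-0.01,50, 0.015,0.5,0,0,0,-0.02,50, 0.02,0.75,0,0,0,-0.03,50, 0.025,0.95,0,0,0,-0.0475,50, 0.025,1,0,0,0,-0.0475,50]'
python3 -m crank '[0,0.02,0,0,0,0,50, 0,0.04,-0.15,0,0,0,50, 0,0.04,-0.3,0,0,0,50, 0,0.04,-0.4,0,0,0,50, 0,0.04,-0.4,0,0,0,50]'
python3 -m crank '[0,0,-0.1,0,0,0,50, 0,0,-0.2,0,0,0,50, 0,0,-0.28,0,0,0,50, 0,0,-0.33,0,0,0,50, 0,0,-0.33,0,0,0,50]'
```

```text
clock: 27.48
tcp_pos: [0.5015, 0.3824, 0.1749]
tool_rot: [-3.141, -0.0, -0.029]
wrist_force: [0.6, 0.0, -3.1]
opening: 0.0613
grasp_force: 51.2
clock: 28.1
tcp_pos: [0.501, 0.3873, 0.0936]
tool_rot: [3.14, 0.002, -0.031]
wrist_force: [-0.3, 0.4, -2.8]
opening: 0.061
grasp_force: 51.0
clock: 28.72
tcp_pos: [0.5014, 0.389, 0.0285]
tool_rot: [3.141, 0.001, -0.031]
wrist_force: [0.6, -0.1, -3.7]
opening: 0.0613
grasp_force: 51.1
```

```bash
python3 -m crank '[0,0.012,-0.008,0,0,0,50, 0,0.012,-0.016,0,0,0,50, 0,0.012,-0.024,0,0,0,50, 0,0.012,-0.028,0,0,0,50, 0,0.012,-0.028,0,0,0,50]'
python3 -m crank '[0,0,-0.003,0,0,0,50, 0,0,-0.005,0,0,0,50, 0,0,-0.005,0,0,0,50, 0,0,-0.005,0,0,0,50, 0,0,-0.005,0,0,0,50]'
```

```text
clock: 29.35
tcp_pos: [0.5015, 0.3916, 0.0231]
tool_rot: [3.142, 0.0, -0.031]
wrist_force: [-0.1, -1.1, -3.9]
opening: 0.0607
grasp_force: 51.2
clock: 29.98
tcp_pos: [0.5015, 0.3917, 0.0221]
tool_rot: [-3.142, -0.0, -0.03]
wrist_force: [0.2, 0.6, -4.0]
opening: 0.061
grasp_force: 51.1
```

```bash
python3 -m crank '[0,0,-0.002,0,0,0,50, 0,0,-0.004,0,0,0,50, 0,0,-0.004,0,0,0,50, 0,0,-0.004,0,0,0,50, 0,0,-0.004,0,0,0,50]'
```

```text
clock: 30.6
tcp_pos: [0.5015, 0.3916, 0.0214]
tool_rot: [-3.142, -0.0, -0.03]
wrist_force: [-1.3, -1.3, 3.3]
opening: 0.0615
grasp_force: 51.9
```

```bash
python3 -m crank '[0,0,0,0,0,0,62, 0,0,0,0,0,0,68, 0,0,0,0,0,0,76, 0,0,0,0,0,0,85, 0,0,0,0,0,0,85]'
python3 -m crank '[0,0,0.2,0,0,0,85, 0,0,0.5,0,0,0,85, 0,0,0.75,0,0,0,85, 0,0,1,0,0,0,85, 0,0,1,0,0,0,85]'
python3 -m crank '[0,-0.25,0.1,0,0,0.02,85, -0.02,-0.5,0.2,0,0,0.03,85, -0.026,-0.75,0.25,0,0,0.046,85, -0.026,-0.98,0.25,0,0,0.046,85, -0.026,-0.98,0.25,0,0,0.046,85]'
python3 -m crank '[0,-0.25,0,0,0,0.02,85, -0.02,-0.5,0,0,0,0.03,85, -0.026,-0.75,0,0,0,0.046,85, -0.026,-0.98,0,0,0,0.046,85, -0.026,-0.98,0,0,0,0.046,85]'
python3 -m crank '[0,-0.25,0,0,0,0.02,85, -0.02,-0.5,0,0,0,0.03,85, -0.026,-0.75,0,0,0,0.046,85, -0.026,-0.98,0,0,0,0.046,85, -0.026,-0.98,0,0,0,0.046,85]'
python3 - <<'E'
from h import *
for n in ("wrist","scene","side"):
    fr=cloud(n,n+"4"); print(n,lid(n,'blue',.05,.08,(.487,-.199),.1,fr),lid(n,'blue',.0,.02,(.52,-.382),.13,fr))
    if n!="wrist": print(lid(n,'green',.04,.06,(.502,.39),.1,fr))
go(.486,-.198,23,.035)
E
```

```text
clock: 31.22
tcp_pos: [0.5015, 0.3917, 0.0213]
tool_rot: [-3.142, -0.0, -0.03]
wrist_force: [-0.4, 0.3, -0.3]
opening: 0.0849
grasp_force: 0.0
clock: 31.85
tcp_pos: [0.5031, 0.3927, 0.2255]
tool_rot: [-3.137, -0.006, -0.03]
wrist_force: [-0.2, 0.7, -1.2]
opening: 0.0852
grasp_force: 0.0
clock: 32.48
tcp_pos: [0.4959, 0.1931, 0.2708]
tool_rot: [3.141, 0.001, 0.111]
wrist_force: [0.9, -0.7, -0.5]
opening: 0.0847
grasp_force: 0.0
clock: 33.1
tcp_pos: [0.4911, -0.0022, 0.2707]
tool_rot: [-3.142, 0.001, 0.256]
wrist_force: [-0.5, 0.3, -0.7]
opening: 0.0851
grasp_force: 0.0
clock: 33.72
tcp_pos: [0.4863, -0.1979, 0.2706]
tool_rot: [-3.141, 0.0, 0.401]
wrist_force: [-0.3, 0.8, -0.6]
opening: 0.0851
grasp_force: 0.0
wrist (array([ 0.4841, -0.1968,  0.1306,  0.0642, 22.6702,  0.0642]), 5856) (array([ 5.20100e-01, -3.81100e-01,  1.56700e-01,  1.04000e-01,
       -2.08448e+01,  9.90000e-03]), 8084)
scene (array([ 0.4866, -0.1988,  0.1328,  0.0637, 22.5947,  0.0632]), 785) (array([ 5.22600e-01, -3.82800e-01,  1.57400e-01,  9.92000e-02,
       -2.08785e+01,  9.40000e-03]), 1760)
(array([0.5042, 0.3873, 0.1111, 0.0602, 0.9402, 0.0494]), 331)
side (array([ 0.4825, -0.1982,  0.1317,  0.0666, 22.7492,  0.0627]), 890) (array([ 5.17900e-01, -3.83500e-01,  1.58700e-01,  1.06100e-01,
       -2.11097e+01,  8.70000e-03]), 2217)
(array([0.4972, 0.3894, 0.1127, 0.0658, 0.8701, 0.0487]), 260)
shift shares [-0.    -0.015 -1.179] turn share -0.0007 m [-1.000e-04 -3.000e-03 -2.358e-01] deg -0.13
```

Green is down fine. Grasping blue at (.4845,-.198), yaw 22.7°.

```bash
python3 -m crank '[-0.008,0,-0.3,0,0,-0.001,85, -0.008,0,-0.6,0,0,-0.001,85, -0.008,0,-0.85,0,0,-0.001,85, -0.008,0,-1,0,0,-0.001,85, -0.008,0,-1,0,0,-0.001,85]' 50
python3 -m crank '[0,0,-0.08,0,0,0,85, 0,0,-0.14,0,0,0,85, 0,0,-0.18,0,0,0,85, 0,0,-0.18,0,0,0,85, 0,0,-0.18,0,0,0,76]'
python3 -m crank '[0,0,0,0,0,0,71, 0,0,0,0,0,0,55, 0,0,0,0,0,0,55, 0,0,0,0,0,0,55, 0,0,0,0,0,0,55]'
python3 -m crank '[0,0,0.03,0,0,0,55, 0,0,0.1,0,0,0,55, 0,0,0.2,0,0,0,55, 0,0,0.35,0,0,0,55, 0,0,0.5,0,0,0,55]'
```

```text
clock: 34.5
tcp_pos: [0.4834, -0.1944, 0.0698]
tool_rot: [-3.138, 0.002, 0.401]
wrist_force: [0.1, -0.6, 1.4]
opening: 0.085
grasp_force: 0.0
clock: 35.12
tcp_pos: [0.4845, -0.1964, 0.0357]
tool_rot: [3.141, -0.0, 0.4]
wrist_force: [0.2, 0.1, 0.0]
opening: 0.0759
grasp_force: 0.0
clock: 35.75
tcp_pos: [0.4845, -0.1965, 0.0359]
tool_rot: [3.141, -0.001, 0.4]
wrist_force: [-1.7, 1.3, 10.4]
opening: 0.0653
grasp_force: 54.4
clock: 36.38
tcp_pos: [0.4841, -0.1963, 0.1369]
tool_rot: [3.142, -0.0, 0.4]
wrist_force: [-0.8, 0.1, -3.2]
opening: 0.0652
grasp_force: 57.5
```

```bash
python3 -m crank '[0.03,-0.12,0,0,0,-0.03,55, 0.06,-0.3,0,0,0,-0.07,55, 0.09,-0.48,0,0,0,-0.11,55, 0.12,-0.65,0,0,0,-0.15,55, 0.15,-0.8,0,0,0,-0.18,55]'
python3 -m crank '[0.02,-0.07,0,0,0,-0.03,55, 0.03,-0.128,0,0,0,-0.063,55, 0.03,-0.128,-0.1,0,0,-0.063,55, 0.03,-0.128,-0.22,0,0,-0.063,55, 0.03,-0.128,-0.3,0,0,-0.063,55]'
python3 -m crank '[0,0,-0.1,0,0,0,55, 0,0,-0.18,0,0,0,55, 0,0,-0.23,0,0,0,55, 0,0,-0.23,0,0,0,55, 0,0,-0.23,0,0,0,55]'
```

```text
clock: 37.0
tcp_pos: [0.5142, -0.3576, 0.1361]
tool_rot: [3.141, -0.0, -0.17]
wrist_force: [1.1, 0.9, -3.2]
opening: 0.065
grasp_force: 57.6
clock: 37.62
tcp_pos: [0.5199, -0.3817, 0.0749]
tool_rot: [-3.141, 0.001, -0.364]
wrist_force: [0.2, 0.6, -3.0]
opening: 0.0649
grasp_force: 57.6
clock: 38.25
tcp_pos: [0.5206, -0.3822, 0.0299]
tool_rot: [3.141, -0.001, -0.363]
wrist_force: [0.7, -0.9, -3.6]
opening: 0.0649
grasp_force: 57.5
```

```bash
python3 -m crank '[0,0,-0.012,0,0,0,55, 0,0,-0.024,0,0,0,55, 0,0,-0.032,0,0,0,55, 0,0,-0.036,0,0,0,55, 0,0,-0.036,0,0,0,55]'
python3 -m crank '[0,0,-0.002,0,0,0,55, 0,0,-0.004,0,0,0,55, 0,0,-0.004,0,0,0,55, 0,0,-0.004,0,0,0,55, 0,0,-0.004,0,0,0,55]'
```

```text
clock: 38.88
tcp_pos: [0.5203, -0.382, 0.0221]
tool_rot: [-3.142, -0.0, -0.364]
wrist_force: [-0.2, 0.4, -4.6]
opening: 0.065
grasp_force: 57.7
clock: 39.5
tcp_pos: [0.5204, -0.382, 0.022]
tool_rot: [3.141, -0.0, -0.363]
wrist_force: [-3.1, 2.2, 8.3]
opening: 0.0653
grasp_force: 59.1
```

Contact. Releasing, rising and checking everything.

```bash
python3 -m crank '[0,0,0,0,0,0,66, 0,0,0,0,0,0,72, 0,0,0,0,0,0,78, 0,0,0,0,0,0,85, 0,0,0,0,0,0,85]'
python3 -m crank '[0,0,0.2,0,0,0,85, 0,0,0.5,0,0,0,85, 0,0,0.75,0,0,0,85, 0,0,1,0,0,0,85, 0,0,1,0,0,0,85]'
python3 -m crank '[-0.1,0,0.2,0,0,0,85, -0.2,0,0.5,0,0,0,85, -0.3,0,0.75,0,0,0,85, -0.4,0,0.9,0,0,0,85, -0.4,0,0.9,0,0,0,85]'
python3 - <<'E'
from h import *
B={'red':(.644,.0175),'green':(.502,.39),'blue':(.52,-.382),'yellow':(.45,.156)}
for n in ("wrist","scene","side"):
    fr=cloud(n,n+"5")
    for c,q in B.items():
        try: print(n,c,lid(n,c,.04,.06,q,.1,fr)[0],lid(n,c,0,.02,q,.13,fr)[0])
        except Exception as e: print(n,c,'not seen')
    if n!="wrist":
        for q in ("mug","spice_jar"): print(q,[b['rect'] for b in boxes_of(n,q)[:1]],[b['xy'] for b in tip_of(n,q)[:1]])
E
```

```text
clock: 40.12
tcp_pos: [0.5203, -0.382, 0.0212]
tool_rot: [-3.142, 0.0, -0.364]
wrist_force: [-0.6, -0.3, -0.5]
opening: 0.0848
grasp_force: 0.0
clock: 40.75
tcp_pos: [0.5218, -0.3832, 0.2256]
tool_rot: [3.139, -0.007, -0.363]
wrist_force: [-0.3, -1.0, 0.0]
opening: 0.085
grasp_force: 0.0
clock: 41.38
tcp_pos: [0.4398, -0.3825, 0.4032]
tool_rot: [3.14, -0.003, -0.364]
wrist_force: [0.2, 0.3, -1.3]
opening: 0.085
grasp_force: 0.0
wrist red [ 0.641   0.0171  0.0933  0.0592 15.6078  0.0507] [6.40800e-01 1.79000e-02 1.59900e-01 1.05900e-01 1.61474e+01 1.06000e-02]
wrist green [ 0.  0.  0.  0.  0. nan] [ 0.  0.  0.  0.  0. nan]
wrist blue [  0.5194  -0.3808   0.1313   0.0651 -20.8072   0.0503] [ 5.19900e-01 -3.81900e-01  1.54500e-01  1.01300e-01 -2.07443e+01
  1.02000e-02]
wrist yellow [ 0.4495  0.1556  0.072   0.0556 -5.0968  0.0508] [ 0.4486  0.1559  0.1586  0.1074 -4.4151  0.0108]
scene red [ 0.644   0.0169  0.0916  0.0596 15.509   0.0492] [6.43900e-01 1.59000e-02 1.56000e-01 1.04300e-01 1.61019e+01 9.40000e-03]
scene green [0.5042 0.3882 0.1114 0.0606 0.8391 0.0492] [5.2260e-01 3.6160e
[... 373 characters left out ...]
69.9, 16.3, 28.3]] [[393.5, 191.1]]
side red [ 0.64    0.0172  0.0976  0.0601 16.6937  0.0484] [6.41400e-01 2.15000e-02 1.67700e-01 1.15000e-01 1.73576e+01 8.70000e-03]
side green [ 0.4967  0.3874  0.1084  0.0645 -5.588   0.0487] [ 4.87900e-01  3.67800e-01  1.66400e-01  9.40000e-02 -2.51421e+01
  8.90000e-03]
side blue [  0.5189  -0.3824   0.1301   0.0669 -20.781    0.0486] [ 5.1750e-01 -3.8620e-01  1.5820e-01  1.0310e-01 -2.2661e+01  8.6000e-03]
side yellow [ 0.4474  0.1539  0.0716  0.0581 -3.4092  0.0485] [ 0.4471  0.1544  0.1605  0.1117 -5.9396  0.0088]
mug [[372.2, 230.6, 32.7, 48.1]] [[386.7, 261.5]]
spice_jar [[294.4, 167.8, 14.7, 27.2]] [[304.0, 190.5]]
  return _methods._mean(a, axis=axis, dtype=dtype,
  ret = ret.dtype.type(ret / rcount)
```

View pics/scene5.png

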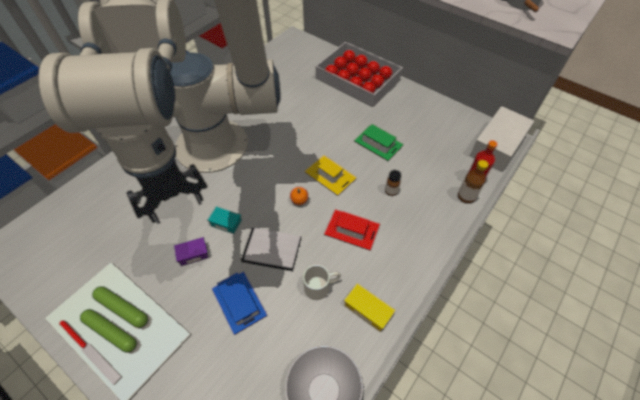

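The picture shows all four tubs on their boards: blue (240,300), red (352,228), yellow (331,172) and green (379,140). The mug at (318,281) and jar (393,183) are unmoved, and the arm is clear. All offsets are about 3 mm or less, so I'm handing in.

```bash
python3 -c "
from bench import bot; print(bot.job_done())"
```

```text
the job is handed in; nothing more can be done
None
```

The job is handed in (no verdict returned): all four tubs stand on the boards of their own colour, measured within about 3 mm of centre and a few degrees of the board's long side, at about 41 s, with the mug and spice jar unmoved.

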